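# Pin back the sprung jar keeper

### The job

Take the steel locking pin out of its wooden holder, swing the organiser's sprung keeper bar away from the jar lids, and, with the bar held back against its spring, drop the pin fully into the hole in the sloping deck so that it keeps the bar open when you let go. Leave the pin there and do not disturb the other things on the shelf.

Things in the scene. Friction and masses are not known exactly. Their poses are not given: they have to be found in the camera images.
- lock_pin: Loose round steel pin, 106 mm long, 80 g. Origin at the centre of its lower tip, z up along the pin. Nose 6 mm across at the tip, widening to the 12 mm shank in the first 8 mm; shank 12 mm up to 66 mm; grip head 22 mm in diameter from 68 to 106 mm. Starts upright in the holder, tip 8 mm over the work surface. Held by its head, its shank can push the keeper bar.
- pin_holder: Fixed light-wood block 60 x 60 mm, 30 mm high, holding the pin in a 14 mm hole, 22 mm deep, in the middle of its top. Origin at the centre of its underside, z up. It stands left or right of the organiser; a white plastic canister stands on the other side.
- deck: The organiser's fixed deck, sloping 25 degrees, low edge towards the robot. z: the deck's normal, up and towards the robot; x: up the slope, away from the robot; y: across. z = 0 is its top surface; origin in mid-width under the resting keeper bar's middle line. The flat white part, 34 mm thick, spans x -140 to 45, y -125 to 125 mm; a white stop block 12 x 12 mm, 20 high, stands at x 14, y 60.
- lid_line (a point): Middle of the foot of the clear lip, 12 mm high and 3 mm thick, across the deck at deck x = 46 mm. Beyond it four glass jars, 42 mm in diameter, lie fixed in clear slots, lids towards the robot from deck x = 50 mm, tops 44 mm over the deck. Axes as the deck's.
- hub_axis (a point): Point on the deck's top surface on the keeper wheel's axis (deck x = 0, y = -90 mm); the axis is the deck's normal; axes as the deck's. The wheel is a ribbed grey disc 74 mm across, its top 20 mm over the deck, its centre bolt 26 mm.
- keeper (a joint): Turn of the keeper wheel about the deck's normal, rad. 0: at rest, bar along deck +y in front of the lids; grows to 1.1 (end stop) as the bar swings down the slope towards the robot; bar direction from the hub: -sin q along deck x, cos q along deck y. A spring always drives it back to 0: about 0.13 N m at 0, 0.28 N m at 0.86, so 1.5 to 3.5 N at 80 mm from the axis.
- keeper_bar (a point): Point on the middle line of the top face of the wheel's flat steel bar, 80 mm from the axis; moves with the bar. The bar reaches to 160 mm from the axis, is 14 mm wide and lies 6 to 24 mm over the deck. Between the resting bar and the lip is a free gap 38 mm wide, where the pin's shank fits to push the bar down the slope.
- pin_hole (a point): Centre of the mouth, on the deck's top surface, of the round blind hole for the pin: 16 mm in diameter, 28 mm deep, square to the deck, mouth chamfered 2 mm. It is 80 mm from the wheel's axis, in the direction of joint angle 0.70 (deck x = -52, y = -29 mm); axes as the deck's. A pin standing in it on the jar side of the bar keeps the bar at about 0.86 rad (0.80 to 0.90).

How it is judged:
On the way, in this order (a step that is already met when the one before it is completed fails the run):
1. the pin has been lifted clear of its holder (tip more than 45 mm over the work surface) (height (world z) of lock_pin above 0.045 m), for 0.1 s.
2. the keeper bar has been swung back against its spring (joint over 0.7) (value of joint keeper above 0.7 rad), for 0.2 s.
At the end, for the whole second after the job is handed in: The pin stands, let go and at rest, in the deck's hole, its tip at least 22 mm below the deck's surface, within 8 mm of the hole's axis along the deck's x and y, and within 0.3 rad of the deck's normal; it keeps the keeper bar swung back beyond 0.75 rad, at rest (value of joint keeper above 0.75 rad and z of lock_pin in the frame of pin_hole below -0.022 m and x of lock_pin in the frame of pin_hole between -0.008 and 0.008 m and y of lock_pin in the frame of pin_hole between -0.008 and 0.008 m and angle between the z axis of lock_pin and the z axis of deck, either way round below 0.3 rad and linear speed of lock_pin below 0.02 m/s and velocity of joint keeper between -0.05 and 0.05 rad/s); the robot touches nothing.
It fails at once if a bystander (canister, tongs, spoon, bottle, spare jar, bowl, packet) is moved by more than 30 mm (distance of any of canister, tongs, spoon, oil_bottle, spare_jar, bowl, packet from where it was at the start of the episode above 0.03 m).
It also fails if it takes over 43 s, if anything falls off the work surface, if the arm or the gripper's body presses on something with over 40 N, if the wrist force passes 120 N, or if a joint passes its speed limit or range.

### The arm

A 6-joint arm with a two-finger parallel gripper is mounted at the origin on the work surface. World frame = base frame: x ahead of the robot, y to its left, z up, the work surface at z = 0. Lengths are in m, angles in rad, forces in N, time in s.
With the tool pointing down it reaches from about 0.35 to 0.775 m from the base axis. Payload 7.3 kg.
Tool frame: the origin (TCP) lies at the very end of the fingers, on their centre line; the grasp point (between the pads) lies 19 mm behind it; z points along the fingers, y is the direction in which the jaws open and shut (so a half turn about z gives the same grasp; the last joint's range is limited). The gripper opens to 92 mm and grips with 3 to 60 N. Pads are 19 mm wide; open, the fingers measure 130 mm over their backs; the gripper's body (75 mm by 190 mm) begins 47 mm behind the grasp point.
Start: joints at [0.984, 0.342, 1.524, -0, 1.275, -0.146], TCP at [0.224, 0.475, 0.227] pointing down, gripper open.
Joint ranges: [-2.53, 2.53], [-0.77, 2.02], [0.04, 2.7], [-1, 4.14], [0.28, 2.66], [-3.11, 3.11]. Speed limits (rad/s): [2.57, 2.57, 3.14, 3.14, 3.14, 3.14].

### API

Orientations are given as a unit quaternion [x, y, z, w].
In Python, from workcell import r, eyes gives the robot as it stands. The module is installed in compiled form; this text tells all that it offers.
- The arm moves only by the tool move_arm, never from a script. Its argument "targets" is text: rows parted by semicolons, each of 7 numbers parted by spaces: the shift along the world's x, y, z in mm, then the turn, a rotation vector about the world's x, y, z in rad, then the finger opening in mm, from 0 to 91.8. A call has 1 to 12 rows; each row shifts and turns the commanded pose from where the row before left it; what a row does not reach is not made up. A row lasts 1/10 s, in which the tool goes at most 50 mm and 8.59 degrees, less where a joint would pass 70% of its speed; a pose out of reach is approached as far as the arm can. A call with a gripper value outside its range is refused whole. The fingers move at their own pace and stop on an object; "force" is the grip in N (left out, the last holds). Time passes only in rows, so rows that do not move let the fingers close. It gives the time, the measured TCP pose, the force and the opening at its end, in the units of the state.
- r.read_state(): the state, without advancing time (a new reading comes with each control period).
- eyes.get_image(name): name is "scene" or "top"; returns a dict with "img" (384x512x3 uint8, red, green, blue), "z_map" (384x512 float32, m along the optical axis (not along the pixel's ray), 0 where there is no reading), "vfov" (degrees; the focal length in pixels is half the picture's height over the tangent of half this angle, whatever the lens; pixels are square), "cx", "cy" (the principal point, pixels), "rvec" (rotation vector, rad) and "tvec" (3), from world to camera coordinates, as OpenCV has them. Camera axes: x right, y down, z forward; pixel columns grow to the right and rows downward; lengths in m; the calibration is good to about 2 mm. A picture is of the moment at which its call begins.
- r.sign_off(): hands the job in, once; it reports no verdict.
The state is a dict: "t": time; "joint_pos": joint angles; "joint_vel": joint speeds; "joint_torque": joint torques, N m; "ee_pos": TCP position; "tcp_rot": TCP orientation; "ft_force": force on the tool from outside, world axes, zero at the start; "moment": the same for the moment, N m; "width": finger opening in m.
Only numpy, scipy, OpenCV 4.12 (cv2) and the standard library are available. Lean on these libraries where they do the work, as an engineer would, in place of code of your own. Each camera call takes 0.05 s, during which the arm holds its last target.

## Working session

There is one attempt and no reset: what is moved stays moved. The work goes in short steps, Python scripts to look and compute and a tool call to move; the robot and the scene stay as the last step left them, time stands still between calls to the robot, and variables do not carry over. Pictures are saved under pics/ and viewed, and the job is handed in when it is done.

Besides the shell and the picture viewer there is one more tool, called in YAML: its name, and indented under it one key for each argument. move_arm: Moves the arm, as the interface text tells. Its arguments: {"type":"object","properties":{"targets":{"type":"string"},"force":{"type":"number"}},"required":["targets"]}

```bash
mkdir -p pics
cat > h.py <<'E'
import numpy as np, cv2
from workcell import r, eyes
from scipy.spatial.transform import Rotation as R
def get(n):
    d=eyes.get_image(n); np.savez(f'{n}.npz',**d); return d
def load(n): return dict(np.load(f'{n}.npz'))
def cam(d):
    f=d['img'].shape[0]/2/np.tan(np.radians(float(d['vfov']))/2)
    return f,R.from_rotvec(np.array(d['rvec']).ravel()).as_matrix(),np.array(d['tvec']).ravel()
def world(d,u,v,z=None):
    f,M,t=cam(d)
    if z is None: z=d['z_map'][int(round(v)),int(round(u))]
    p=np.array([(u-d['cx'])/f*z,(v-d['cy'])/f*z,z]); return M.T@(p-t)
def proj(d,P):
    f,M,t=cam(d); p=M@np.array(P)+t; return np.array([d['cx']+f*p[0]/p[2], d['cy']+f*p[1]/p[2]])
def ray_z(d,u,v,h):
    f,M,t=cam(d); o=-M.T@t; k=M.T@np.array([(u-d['cx'])/f,(v-d['cy'])/f,1]); return o+k*(h-o[2])/k[2]
def crop(d,x0,y0,x1,y1,s,name):
    im=d['img'][y0:y1,x0:x1,::-1]; cv2.imwrite('pics/'+name,cv2.resize(im,None,fx=s,fy=s,interpolation=cv2.INTER_CUBIC))
E
python3 - <<'E'
from h import *
print(r.read_state())
for n in('scene','top'):
    d=get(n); cv2.imwrite(f'pics/{n}0.png',d['img'][:,:,::-1]); print(n,d['vfov'],d['cx'],d['cy'],d['rvec'],d['tvec'])
E
```

```text
{'t': 0.0, 'joint_pos': array([ 9.84019522e-01,  3.42670017e-01,  1.52503475e+00, -2.17379017e-05,
        1.27538597e+00, -1.45960966e-01]), 'joint_vel': array([ 3.06966148e-03, -1.59405186e-03, -3.35133441e-04,  5.37832228e-04,
        1.71055859e-03,  6.54403471e-05]), 'joint_torque': array([-1.62954784e-03, -4.31219566e+01, -2.44224733e+01,  7.16647971e-02,
        5.56956267e-02, -1.15626049e-04]), 'ee_pos': array([0.22374191, 0.47447979, 0.22606613]), 'tcp_rot': array([ 2.18624536e-01,  9.75808768e-01, -7.03057019e-04, -2.58622376e-04]), 'ft_force': array([-0.65933438,  0.07358339, -0.09262418]), 'moment': array([ 0.03085093,  0.03150566, -0.01840111]), 'width': 0.09162691545579667}
scene 55.91992310064673 253.55588702365378 192.6103762643057 [ 1.9884859   1.22470678 -0.59782921] [-0.27972788 -0.21898778  1.35410875]
top 43.15336839140302 255.33405291233868 200.78471834254546 [ 2.16127331 -2.1441967   0.16723393] [0.0013919  0.5810473  1.10153811]
```

View pics/scene0.png

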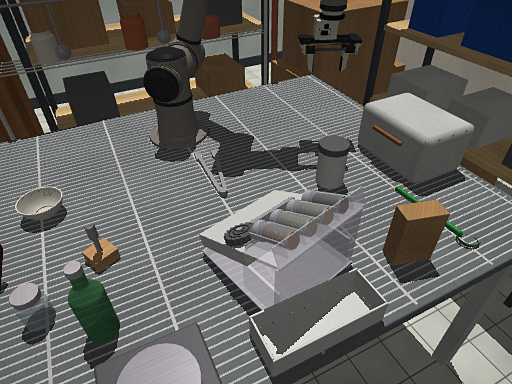

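View pics/top0.png

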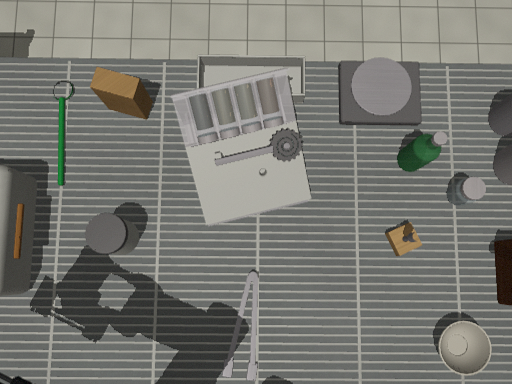

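The top view shows the pin and holder near (405,238), the hub at (286,145), the bar reaching left to about (216,158), the hole near (263,172) and the stop block near (219,155). I'll enlarge these areas.

Run:
```python
from h import *
d=load('top'); crop(d,165,60,325,235,4.5 and 3.4,'t_deck.png'); crop(d,375,205,435,265,10,'t_pin.png')
crop(load('scene'),190,180,370,310,4.4,'s_deck.png');crop(load('scene'),70,210,130,280,8,'s_pin.png')
```

```text
(no output)
```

View pics/t_deck.png

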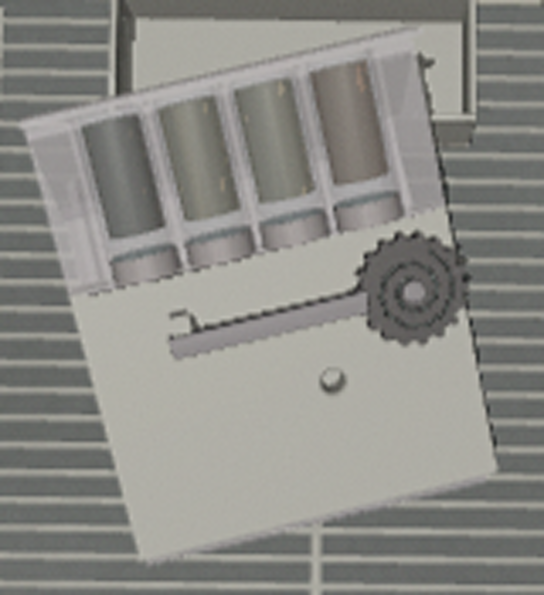

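View pics/t_pin.png

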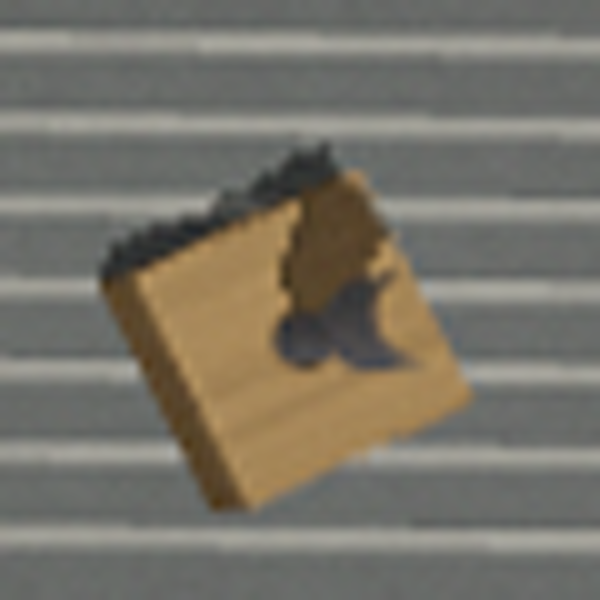

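View pics/s_pin.png

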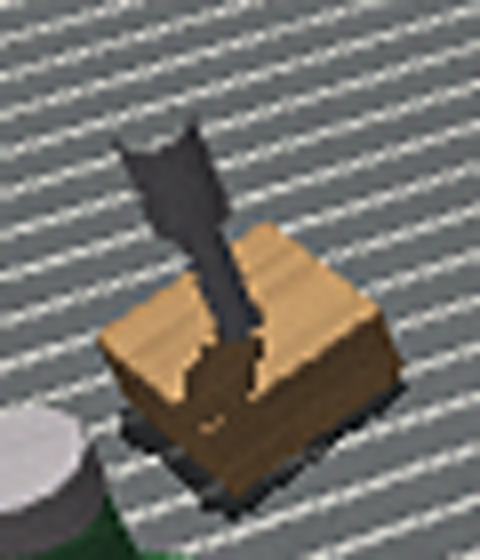

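View pics/s_deck.png

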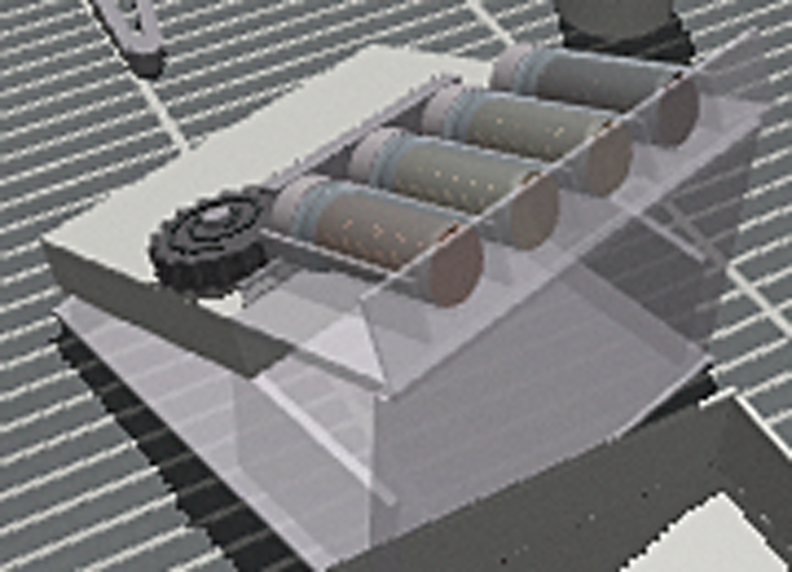

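```bash
cat > fit.py <<'E'
from h import *
from scipy.optimize import least_squares
d=load('top')
c=lambda a,b,s=3.4,x=165,y=60:((a+.5)/s-.5+x,(b+.5)/s-.5+y)
L=[((0,-90,26),c(414,291)),((-52,-29,0),c(332,380)),((-140,125,0),c(143,556)),((-140,-125,0),c(497,470)),((7,70,24),c(172,337)),((-7,70,24),c(176,357))]
def dk(p):
    psi,x,y,z=p; M=R.from_euler('ZY',[psi,-25],degrees=False) if 0 else R.from_euler('z',psi)*R.from_euler('y',-np.radians(25))
    return M.as_matrix(),np.array([x,y,z])
def res(p):
    M,o=dk(p); return np.concatenate([proj(d,M@(np.array(P)/1000)+o)-q for P,q in L])
# depth points on white deck
if __name__=='__main__':
    Q=[]
    for a,b in[(180,400),(250,450),(350,440),(300,500),(200,500),(430,400),(230,380),(260,300)]:
        u,v=c(a,b); Q.append(world(d,u,v))
    Q=np.array(Q)
    def full(p):
        M,o=dk(p); n=M[:,2]; return np.concatenate([res(p),(Q-o)@n*1000*.7])
    s=least_squares(full,[.2,.68,.05,.15]); print(s.x,np.round(s.fun,2)); np.save('deck.npy',s.x)
    f,M,t=cam(d); print('cam',-M.T@t)
    print(np.round(Q,3))
    for n in ('top','scene'):
        e=load(n);f,M,t=cam(e)
        v,u=np.mgrid[0:384,0:512]; z=e['z_map']; 
        P=np.stack([(u-e['cx'])/f*z,(v-e['cy'])/f*z,z],-1).reshape(-1,3)-t; P=P@M
        im=e['img'].reshape(-1,3)
        pred=(abs(P[:,0]-.48)<.1)&(abs(P[:,1]+.27)<.12)&(P[:,2]>.015)&(P[:,2]<.13)&(z.ravel()>0)
        for lo,hi in((.015,.026),(.026,.034),(.034,.07),(.072,.105),(.105,.13)):
            k=pred&(P[:,2]>lo)&(P[:,2]<hi); print(n,lo,k.sum(),P[k].mean(0) if k.sum() else '', P[k].min(0) if k.sum() else '',P[k].max(0) if k.sum() else '')
E
python3 fit.py
```

```text
[0.25096211 0.67799145 0.02926075 0.1220959 ] [ 0.5  -0.43  0.89  0.02 -0.66  0.46  0.49 -0.1  -0.76 -0.06 -0.39  0.23
 -0.78  0.94  0.77 -1.81  2.   -0.08 -0.5  -0.32]
cam [0.41802537 0.01910882 1.17298498]
[[ 0.624  0.092  0.104]
 [ 0.594  0.046  0.088]
 [ 0.602 -0.021  0.083]
 [ 0.564  0.012  0.066]
 [ 0.561  0.079  0.078]
 [ 0.629 -0.075  0.088]
 [ 0.638  0.059  0.106]
 [ 0.687  0.039  0.127]]
top 0.015 45 [ 0.48913245 -0.32651285  0.02109815] [ 0.45727622 -0.37587629  0.01510506] [ 0.52659451 -0.30912976  0.0256894 ]
top 0.026 521 [ 0.49578398 -0.34598497  0.03051871] [ 0.45701697 -0.38552603  0.02600064] [ 0.53521963 -0.30738404  0.0339876 ]
top 0.034 74 [ 0.49669586 -0.34501753  0.03842268] [ 0.46371306 -0.38396449  0.03400954] [ 0.53461724 -0.31861836  0.05958313]
top 0.072 39 [ 0.49486108 -0.33957556  0.09226379] [ 0.48554783 -0.3468931   0.07829   ] [ 0.50547979 -0.33595102  0.10477628]
top 0.105 12 [ 0.4940428  -0.33887193  0.10928092] [ 0.48726532 -0.34228901  0.10528414] [ 0.50496896 -0.33669144  0.11436305]
scene 0.015 113 [ 0.51826874 -0.34403918  0.02047515] [ 0.4793753  -0.38736633  0.0151202 ] [ 0.535303   -0.3076098   0.02588973]
scene 0.026 441 [ 0.50031163 -0.34718674  0.03175763] [ 0.45694782 -0.38563457  0.02602568] [ 0.53474832 -0.30795085  0.03399681]
scene 0.034 93 [ 0.49860712 -0.34649205  0.04599157] [ 0.46348773 -0.37410163  0.03400814] [ 0.52920707 -0.31481736  0.06930724]
scene 0.072 91 [ 0.50259348 -0.34652803  0.09133419] [ 0.49528139 -0.35793771  0.07216543] [ 0.50799118 -0.33674348  0.10426568]
scene 0.105 40 [ 0.50258267 -0.34654534  0.11004527] [ 0.49439416 -0.35811244  0.1050214 ] [ 0.50777617 -0.33655137  0.1152058 ]
```

```bash
cat > chk.py <<'E'
from fit import *
p=np.load('deck.npy'); M,o=dk(p)
def D(x,y,z): return M@(np.array([x,y,z])/1000)+o
if __name__=='__main__':
    print('hole',D(-52,-29,0),'hub',D(0,-90,0),'n',M[:,2])
    for n,b in(('scene',(190,180,370,310,4.4)),('top',(165,60,325,235,3.4))):
        e=load(n); x0,y0,x1,y1,s=b; im=cv2.resize(e['img'][y0:y1,x0:x1,::-1],None,fx=s,fy=s,interpolation=cv2.INTER_CUBIC)
        for P in[(0,-90,26),(-52,-29,0),(-140,125,0),(-140,-125,0),(7,70,24),(-7,70,24),(14,60,20),(45,-125,0),(45,-125,-34),(-140,-125,-34)]:
            q=(proj(e,D(*P))-[x0,y0]+.5)*s-.5; cv2.drawMarker(im,tuple(int(round(k)) for k in q),(0,0,255),0,14,1)
        cv2.imwrite(f'pics/{n}_chk.png',im)
E
python3 chk.py
```

```text
hole [ 0.63954153 -0.01053437  0.10011975] hub [ 0.7003417 -0.0579199  0.1220959] n [-0.4093793  -0.10495135  0.90630779]
```

View pics/scene_chk.png

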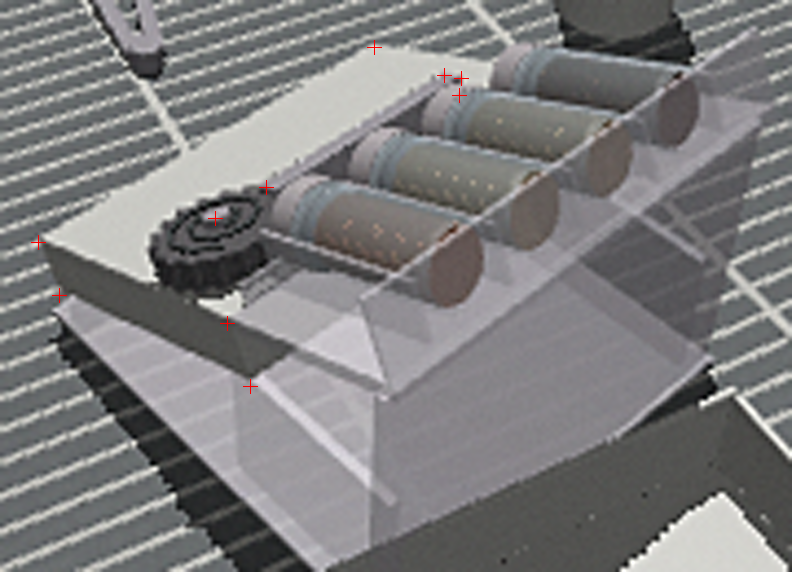

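View pics/top_chk.png

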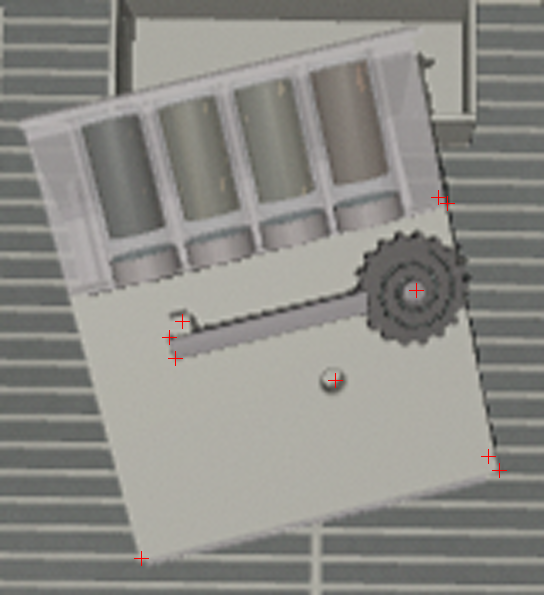

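move_arm:
  targets: "25 -40 0 0 0 -0.05 60; 25 -40 0 0 0 -0.05 60; 25 -40 0 0 0 -0.05 60; 25 -40 0 0 0 -0.05 60; 25 -40 0 0 0 -0.05 60; 25 -40 0 0 0 -0.05 60; 25 -40 0 0 0 -0.05 60; 25 -40 0 0 0 -0.05 60; 6 -42 0 0 0 -0.05 60; 6 -42 0 0 0 -0.05 60; 6 -42 0 0 0 -0.05 60; 6 -42 0 0 0 -0.05 60"
  force: 30

```text
t: 1.3
ee_pos: [0.4477, -0.0149, 0.2265]
tcp_rot: [0.498, 0.867, -0.0, -0.0]
ft_force: [0.3, 0.1, 0.6]
width: 0.0599
```

The model markers sit on the bolt (414,291), hole (332,380), bar tip and deck corners in both views to within about 1 px. Next I go over the pin.

move_arm:
  targets: "6 -41 0 0 0 0 60; 6 -41 0 0 0 0 60; 6 -41 0 0 0 0 60; 6 -41 0 0 0 0 60; 6 -41 0 0 0 0 60; 6 -41 0 0 0 0 60; 6 -41 0 0 0 0 60; 6 -41 0 0 0 0 60; 2 -4 -20 0 0 0 60; 0 0 -20 0 0 0 60; 0 0 -20 0 0 0 60; 0 0 0 0 0 0 60"

```text
t: 2.5
ee_pos: [0.4964, -0.344, 0.1633]
tcp_rot: [0.497, 0.868, 0.001, -0.003]
ft_force: [-0.8, 0.6, 0.4]
width: 0.0596
```

Run:
```python
from h import *
s=r.read_state(); print(s['ee_pos'],s['tcp_rot'],s['joint_pos'])
e=get('scene'); crop(e,60,150,140,290,4,'s_ov.png')
e=get('top'); crop(e,350,170,470,290,5,'t_ov.png')
```

```text
[ 0.49644008 -0.34402083  0.16334129] [ 4.97377867e-01  8.67527179e-01  7.75696167e-04 -3.35388304e-03] [-7.32882811e-01  5.42388569e-01  1.38190333e+00  1.09657378e-04
  1.22418483e+00 -1.26256268e+00]
```

View pics/s_ov.png

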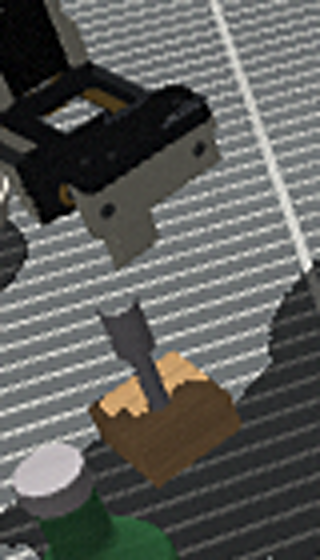

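View pics/t_ov.png

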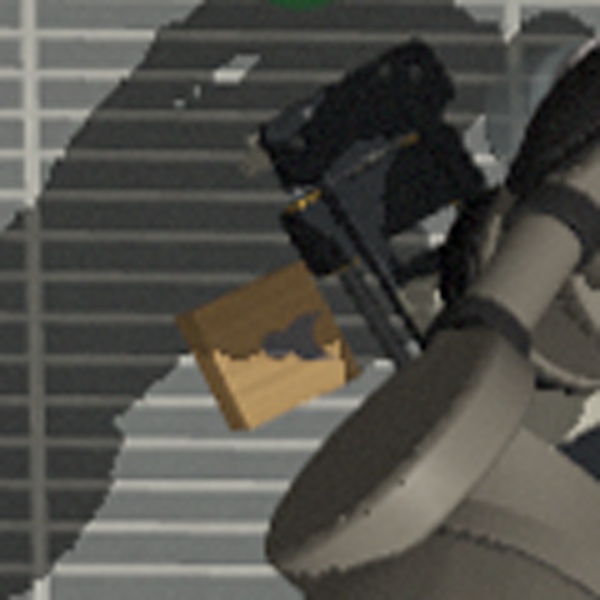

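```bash
python3 - <<'E'
from h import *
s=r.read_state()['ee_pos']
for n in('scene','top'):
    e=load(n); print(n,'tcp',proj(e,s),'pintop',proj(e,[.4975,-.3465,.114]),'headlow',proj(e,[.4975,-.3465,.076]),'entry',proj(e,[.4975,-.3465,.03]))
    x,y=proj(e,[.4975,-.3465,.07]).astype(int)
    a=30;im=e['img'][y-a:y+a,x-a:x+a,::-1].copy()
    im=cv2.resize(im,None,fx=10,fy=10,interpolation=cv2.INTER_NEAREST)
    im=np.clip(im.astype(int)*2,0,255).astype(np.uint8)
    for z in(.114,.076,.03):
        for dx,dy in((0,0),(.011,0),(-.011,0),(0,.011),(0,-.011)):
            q=(proj(e,[.4975+dx,-.3465+dy,z])-[x-a,y-a]+.5)*10
            cv2.drawMarker(im,tuple(int(k) for k in q),(0,0,255) if z!=.076 else (0,255,0),0,10,1)
    cv2.imwrite(f'pics/{n}_pin2.png',im)
E
cd pics; python3 -c "
import cv2,numpy as np
cv2.imwrite('both.png',cv2.resize(np.hstack([cv2.imread('scene_pin2.png'),cv2.imread('top_pin2.png')]),(800,400)))"
```

```text
scene tcp [ 82.69394968 209.01374662] pintop [ 89.43656827 226.33558074] headlow [ 94.4297237  237.90413666] entry [100.10390152 251.05054164]
top tcp [424.32933318 233.16705442] pintop [416.37296612 235.21754547] headlow [410.66210438 236.4287767 ] entry [404.25013775 237.78870706]
```

View pics/both.png

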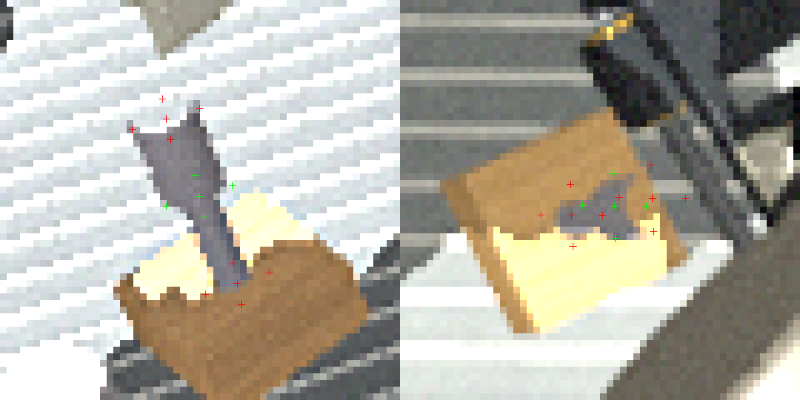

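The pin model (head top at scene (89,226), entry at (100,251)) matches the image to within 1 px. The fishtail shape at the head is a rendering artefact. Now I descend, grip and lift.

move_arm:
  targets: "1 -2 -20 0 0 0 60; 0 0 -20 0 0 0 60; 0 0 -20 0 0 0 60; 0 0 -16 0 0 0 60; 0 0 -10 0 0 0 60; 0 0 0 0 0 0 60; 0 0 0 0 0 0 10; 0 0 0 0 0 0 10; 0 0 0 0 0 0 10; 0 0 0 0 0 0 10"
  force: 30

```text
t: 3.6
ee_pos: [0.4992, -0.3473, 0.0814]
tcp_rot: [0.497, 0.868, -0.0, 0.001]
ft_force: [0.9, 0.4, -0.7]
width: 0.0327
```

move_arm:
  targets: "0 0 -3 0 0 0 10; 0 0 0 0 0 0 10; 0 0 0 0 0 0 10; 0 0 0 0 0 0 10; 0 0 0 0 0 0 10"

```text
t: 4.1
ee_pos: [0.4987, -0.3474, 0.0777]
tcp_rot: [0.497, 0.868, -0.0, -0.0]
ft_force: [-1.5, -2.7, 0.7]
width: 0.0212
```

move_arm:
  targets: "0 0 10 0 0 0 10; 0 0 20 0 0 0 10; 0 0 30 0 0 0 10; 0 0 40 0 0 0 10; 0 0 40 0 0 0 10; 0 0 30 0 0 0 10; 0 0 0 0 0 0 10"

```text
t: 4.8
ee_pos: [0.5009, -0.3479, 0.2536]
tcp_rot: [0.497, 0.868, -0.0, 0.005]
ft_force: [0.6, -0.5, -0.5]
width: 0.0211
```

```bash
cat > tgt.py <<'E'
from chk import *
def T(x,y,h,g=69.7): return D(x,y,h)+M[:,2]*g/1000
if __name__=='__main__':
    s=r.read_state(); e=s['ee_pos']; Rt=R.from_quat(s['tcp_rot'])
    z=Rt.apply([0,0,1]); n=-M[:,2]; ax=np.cross(z,n); ang=np.arcsin(np.linalg.norm(ax))
    print('tcp',e,'w',s['width'],'tiltvec',ax/max(np.linalg.norm(ax),1e-9)*ang, s['ft_force'])
    print('tip deck mm', M.T@(e-o)*1000-[0,0,69.7])
    for P in[(25,-10,60),(25,-10,4),(13,-10,4),(-52,-29,4)]: t=T(*P); print(P,t,'d mm',(t-e)*1000)
    print(s['joint_pos'])
E
python3 tgt.py
python3 - <<'E'
from h import *
e=get('scene'); crop(e,20,80,220,280,3,'lift.png')
E
```

```text
tcp [ 0.50091578 -0.34788197  0.25361715] w 0.02107370332106597 tiltvec [ 0.11365711 -0.41456399  0.003332  ] [ 0.61188734 -0.54095843 -0.5152441 ]
tip deck mm [-184.75751329 -321.35405623  161.57148545]
(25, -10, 60) [0.64932624 0.01158855 0.25020948] d mm [148.41045916 359.47051722  -3.40767255]
(25, -10, 4) [0.67225148 0.01746582 0.19945624] d mm [171.33569983 365.34779276 -54.16090862]
(13, -10, 4) [0.66171648 0.01476499 0.19438482] d mm [160.80069899 362.64696603 -59.23232776]
(-52, -29, 4) [ 0.60937027 -0.01826929  0.16691463] d mm [108.45449598 329.61268299 -86.70251478]
[-7.33253704e-01  4.78080062e-01  1.23717780e+00  1.21454009e-03
  1.41635936e+00 -1.26392011e+00]
```

View pics/lift.png

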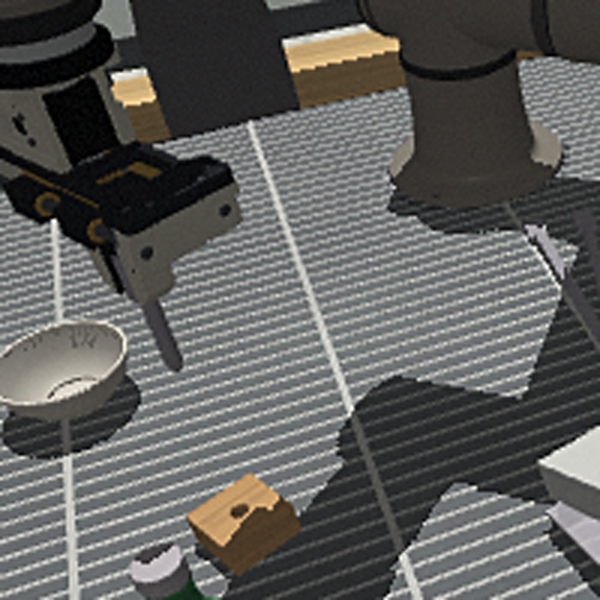

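Pin is gripped and lifted (tip at crop (178,368)), and the holder is empty. Next: carry it over and tilt it to the deck normal.

move_arm:
  targets: "14 36 4 0.0114 -0.0415 0 10; 14 36 4 0.0114 -0.0415 0 10; 15 36 4 0.0114 -0.0415 0 10; 15 36 4 0.0114 -0.0415 0 10; 15 36 4 0.0114 -0.0415 0 10; 15 36 0 0.0114 -0.0415 0 10; 15 36 0 0.0114 -0.0415 0 10; 15 36 0 0.0114 -0.0415 0 10; 15 36 -5 0.0114 -0.0415 0 10; 15 36 -10 0.0114 -0.0415 0 10; 0 0 0 0 0 0 10; 0 0 0 0 0 0 10"

```text
t: 6.05
ee_pos: [0.646, 0.014, 0.2508]
tcp_rot: [0.485, 0.848, 0.151, 0.149]
ft_force: [0.2, 0.3, 0.3]
width: 0.0213
```

```bash
python3 tgt.py
python3 - <<'E'
from h import *
e=get('scene'); crop(e,170,90,370,290,3,'pre.png')
E
```

```text
tcp [0.64600058 0.01400826 0.25080266] w 0.02129638041968891 tiltvec [-0.00586787 -0.01123226 -0.00395122] [0.17731721 0.28189511 0.26331143]
tip deck mm [22.87564546 -6.8302019  61.64510359]
(25, -10, 60) [0.64932624 0.01158855 0.25020948] d mm [ 3.32565289 -2.41971885 -0.59317917]
(25, -10, 4) [0.67225148 0.01746582 0.19945624] d mm [ 26.25089357   3.45755669 -51.34641525]
(13, -10, 4) [0.66171648 0.01476499 0.19438482] d mm [ 15.71589272   0.75672996 -56.41783439]
(-52, -29, 4) [ 0.60937027 -0.01826929  0.16691463] d mm [-36.63031029 -32.27755308 -83.8880214 ]
[-0.18910574  0.33586316  1.54611299  0.24070555  0.88730973 -0.83794381]
```

View pics/pre.png

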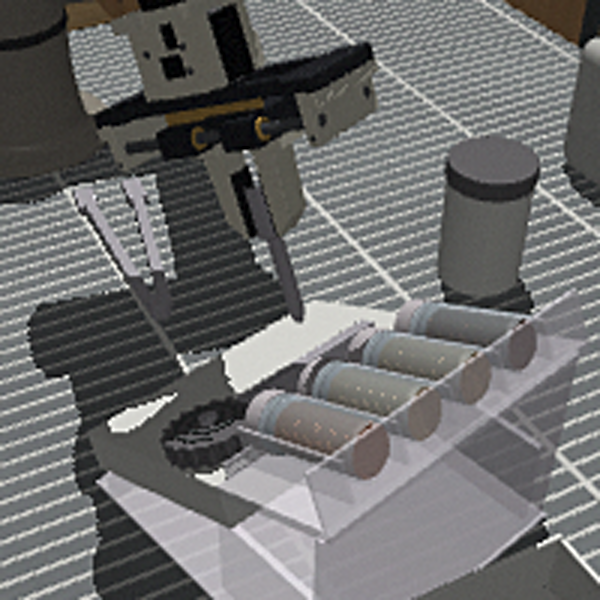

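Run:
```python
from h import *
s=r.read_state(); e=load('scene'); a=R.from_quat(s['tcp_rot']).apply([0,0,1])
for k in(0,.0617,.0697): print(k,(proj(e,s['ee_pos']+a*k)-[170,90]+.5)*3-.5)
crop(e,240,130,300,200,9,'tip.png')
```

```text
0 [271.18730401 234.76224171]
0.0617 [296.1421913  314.65013842]
0.0697 [299.27908   324.6922371]
```

View pics/tip.png

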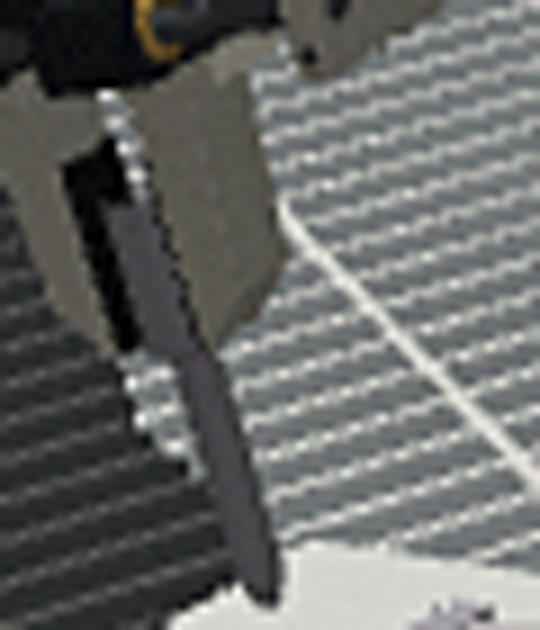

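Tip seen at px (269.8,197.2) against a predicted (269.8,198.2), so they agree. Now into the gap.

move_arm:
  targets: "5 -1 -8 0 0 0 10; 5 0 -8 0 0 0 10; 4 1 -8 0 0 0 10; 4 1 -8 0 0 0 10; 4 1 -8 0 0 0 10; 4 1 -8 0 0 0 10; 0 0 0 0 0 0 10; 0 0 0 0 0 0 10"

```text
t: 6.9
ee_pos: [0.673, 0.016, 0.2045]
tcp_rot: [0.486, 0.848, 0.151, 0.15]
ft_force: [-0.4, -0.1, -0.5]
width: 0.0212
```

```bash
python3 tgt.py
python3 - <<'E'
from h import *
e=get('scene'); crop(e,210,130,340,260,5,'gap.png')
e=get('top'); crop(e,165,60,325,235,3.4,'gapt.png')
E
```

```text
tcp [0.67300078 0.015971   0.20447012] w 0.021237351417236407 tiltvec [-0.00493409 -0.00778853 -0.00313065] [-0.42787695 -0.09170762 -0.46769488]
tip deck mm [ 27.44034047 -11.63407615   8.39425134]
(25, -10, 60) [0.64932624 0.01158855 0.25020948] d mm [-23.67454091  -4.38245069  45.73935942]
(25, -10, 4) [0.67225148 0.01746582 0.19945624] d mm [-0.74930023  1.49482486 -5.01387665]
(13, -10, 4) [0.66171648 0.01476499 0.19438482] d mm [-11.28430107  -1.20600187 -10.08529579]
(-52, -29, 4) [ 0.60937027 -0.01826929  0.16691463] d mm [-63.63050408 -34.24028492 -37.5554828 ]
[-0.17580191  0.42459096  1.54595021  0.25395393  0.79472403 -0.84986397]
```

View pics/gap.png

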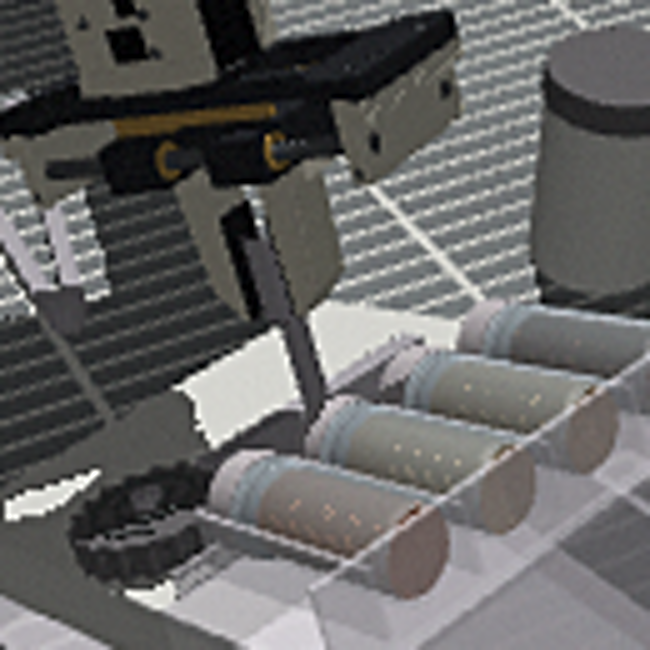

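View pics/gapt.png

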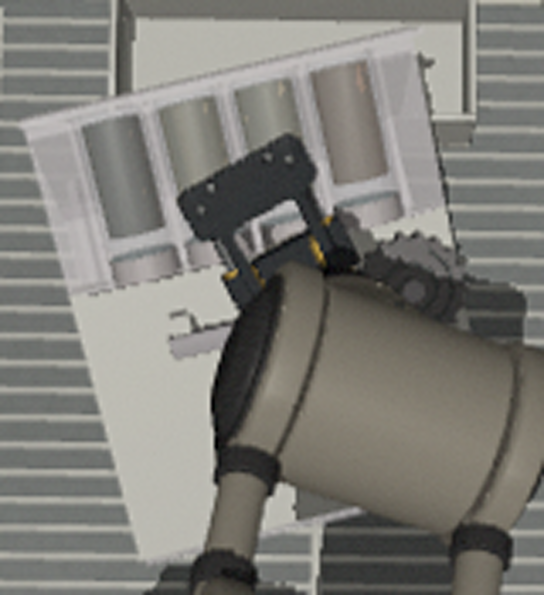

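move_arm:
  targets: "-5.6 -1.2 -4.8 0 0 0 10; -5.6 -1.2 -4.8 0 0 0 10; -5.8 -0.9 -2.7 0 0 0 10; -5.8 -0.9 -2.7 0 0 0 10; -5.2 -1.8 -2.5 0 0 0 10; -5.2 -1.8 -2.5 0 0 0 10; -4.8 -2.6 -2.4 0 0 0 10; -4.8 -2.6 -2.4 0 0 0 10; -4.4 -3.4 -2.4 0 0 0 10; -4.4 -3.4 -2.4 0 0 0 10; 0 0 0 0 0 0 10"

```text
t: 8.1
ee_pos: [0.6206, -0.0043, 0.1747]
tcp_rot: [0.486, 0.848, 0.151, 0.15]
ft_force: [2.7, 1.1, 1.1]
width: 0.0216
```

```bash
python3 tgt.py
python3 - <<'E'
from h import *
e=get('scene'); crop(e,190,130,340,260,5,'push.png')
E
```

```text
tcp [ 0.62064259 -0.00426255  0.17469087] w 0.021554347252271976 tiltvec [-0.00492427 -0.00837102 -0.00319367] [2.71209964 1.13428149 1.11486598]
tip deck mm [-35.66498377 -18.23136445   4.96298166]
(25, -10, 60) [0.64932624 0.01158855 0.25020948] d mm [28.68364418 15.85109975 75.51860828]
(25, -10, 4) [0.67225148 0.01746582 0.19945624] d mm [51.60888486 21.7283753  24.76537221]
(13, -10, 4) [0.66171648 0.01476499 0.19438482] d mm [41.07388401 19.02754857 19.69395307]
(-52, -29, 4) [ 0.60937027 -0.01826929  0.16691463] d mm [-11.272319   -14.00673448  -7.77623395]
[-0.2350274   0.3711895   1.7254174   0.32180675  0.68930288 -0.97700473]
```

View pics/push.png

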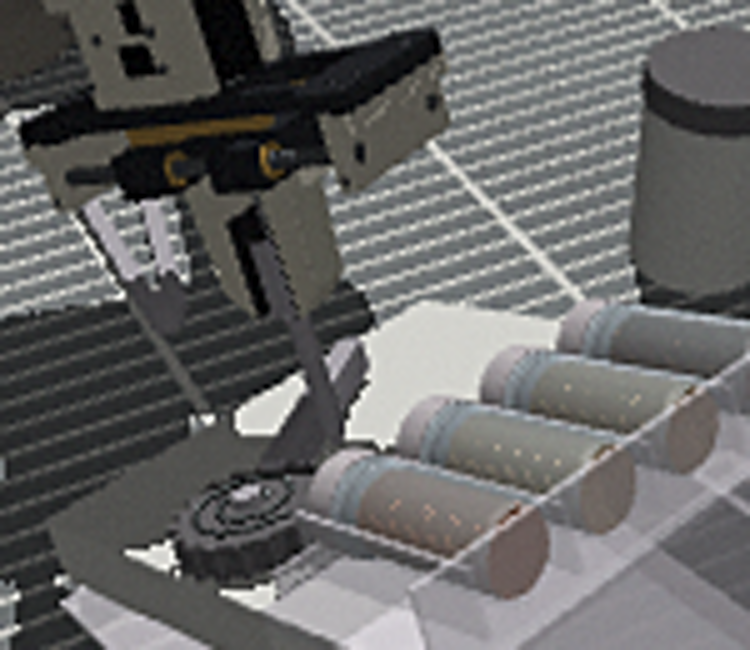

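The bar has swung down ahead of the pin's shank. Continue along the arc to the hole.

move_arm:
  targets: "-4 -4 -2 0 0 0 10; -4 -4.5 -2 0 0 0 10; -4 -6 -3 0 0 0 10; 0 0 0 0 0 0 10; 0 0 0 0 0 0 10; 0 0 0 0 0 0 10"

```text
t: 8.75
ee_pos: [0.6092, -0.0183, 0.168]
tcp_rot: [0.486, 0.848, 0.151, 0.15]
ft_force: [1.8, 3.5, 0.1]
width: 0.0217
```

```bash
python3 tgt.py
python3 - <<'E'
from tgt import *
e=get('scene'); s=r.read_state();a=R.from_quat(s['tcp_rot']).apply([0,0,1])
print((proj(e,s['ee_pos']+a*.0697)-[220,160]+.5)*8-.5,(proj(e,s['ee_pos'])-[220,160]+.5)*8-.5)
crop(e,220,160,300,230,8,'hole.png')
E
```

```text
tcp [ 0.60917764 -0.01827763  0.16797014] w 0.021682758092656264 tiltvec [-0.00513413 -0.00801935 -0.00324773] [1.84354202 3.49464416 0.09212889]
tip deck mm [-51.72491558 -28.96024273   5.03634707]
(25, -10, 60) [0.64932624 0.01158855 0.25020948] d mm [40.14859416 29.86617547 82.23933711]
(25, -10, 4) [0.67225148 0.01746582 0.19945624] d mm [63.07383484 35.74345102 31.48610104]
(13, -10, 4) [0.66171648 0.01476499 0.19438482] d mm [52.538834   33.04262429 26.4146819 ]
(-52, -29, 4) [ 0.60937027 -0.01826929  0.16691463] d mm [ 0.19263099  0.00834125 -1.05550512]
[-0.2692053   0.36300047  1.76097935  0.35011444  0.6729169  -1.03632145]
[240.7213287  484.32514672] [167.40502544 269.70618743]
```

View pics/hole.png

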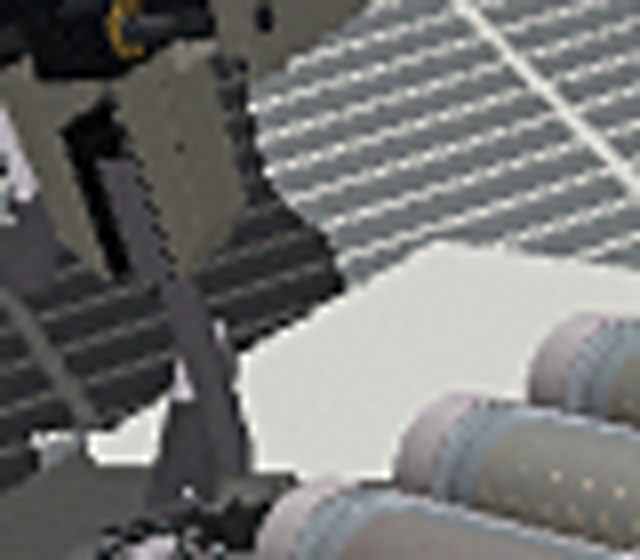

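The tip is over the hole as far as the camera shows, at (235,475) against a predicted (241,484) in the crop. I insert along the normal in short steps.

move_arm:
  targets: "1.6 0.4 -3.6 0 0 0 10; 1.6 0.4 -3.6 0 0 0 10; 1.6 0.4 -3.6 0 0 0 10; 0 0 0 0 0 0 10; 0 0 0 0 0 0 10"

```text
t: 9.3
ee_pos: [0.614, -0.0171, 0.1568]
tcp_rot: [0.486, 0.848, 0.151, 0.15]
ft_force: [1.9, 2.4, -1.8]
width: 0.0211
```

```bash
python3 tgt.py|head -2
```

```text
tcp [ 0.61401751 -0.01711535  0.15675743] w 0.021094725001539957 tiltvec [-0.00503144 -0.00834162 -0.00323867] [ 1.90418531  2.4287283  -1.7699261 ]
tip deck mm [-51.95302348 -29.03628154  -7.22914374]
```

It has gone 7 mm below the surface with little force, so it is in the hole. Continue.

move_arm:
  targets: "1.6 0.4 -3.6 0 0 0 10; 1.6 0.4 -3.6 0 0 0 10; 1.6 0.4 -3.6 0 0 0 10; 1.6 0.4 -3.6 0 0 0 10; 0.8 0.2 -1.8 0 0 0 10; 0 0 0 0 0 0 10; 0 0 0 0 0 0 10"

```text
t: 10.0
ee_pos: [0.6213, -0.0154, 0.1408]
tcp_rot: [0.486, 0.848, 0.151, 0.15]
ft_force: [2.3, 3.0, -1.4]
width: 0.0214
```

```bash
python3 tgt.py|head -2
```

```text
tcp [ 0.62126497 -0.0154105   0.140751  ] w 0.021403171204748564 tiltvec [-0.00489455 -0.00800149 -0.00313745] [ 2.27810845  2.98204998 -1.37089622]
tip deck mm [-51.97125229 -29.18465063 -24.88178111]
```

move_arm:
  targets: "0.8 0.2 -1.8 0 0 0 10; 0.6 0.2 -1.2 0 0 0 10; 0 0 0 0 0 0 10; 0 0 0 0 0 0 10"

```text
t: 10.4
ee_pos: [0.6228, -0.0151, 0.1381]
tcp_rot: [0.486, 0.848, 0.151, 0.151]
ft_force: [2.6, 3.3, 0.3]
width: 0.021
```

```bash
python3 tgt.py|head -2
```

```text
tcp [ 0.62282864 -0.01507412  0.13811115] w 0.021013820882397446 tiltvec [-0.00476214 -0.00728689 -0.00299489] [2.6128347  3.30942458 0.26340268]
tip deck mm [-51.6384224  -29.24712133 -27.94973026]
```

move_arm:
  targets: "0 0 0 0 0 0 24; 0 0 0 0 0 0 28; 0 0 0 0 0 0 34; 0 0 0 0 0 0 42; 0 0 0 0 0 0 42; 0 0 0 0 0 0 42"

```text
t: 11.0
ee_pos: [0.6227, -0.0152, 0.1381]
tcp_rot: [0.486, 0.848, 0.151, 0.151]
ft_force: [-0.3, 0.1, 0.4]
width: 0.0419
```

Run:
```python
from h import *
e=get('scene'); crop(e,200,150,320,260,5,'rel.png'); print(r.read_state()['ft_force'])
```

```text
[ 0.15026912 -0.29474394 -0.318275  ]
```

View pics/rel.png

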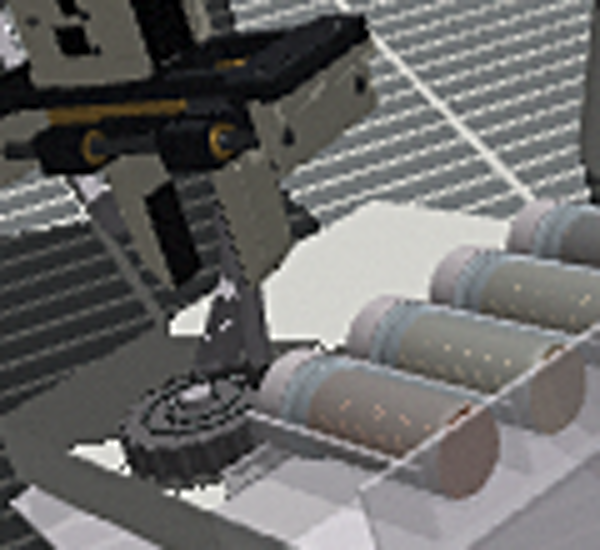

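The pin stands in the hole, leaning slightly toward the jar-side finger. I open wider before retracting along the normal.

move_arm:
  targets: "0 0 0 0 0 0 60; 0 0 0 0 0 0 70; 0 0 0 0 0 0 70; 0 0 0 0 0 0 70; -4 -1 9 0 0 0 70; -8 -2 18 0 0 0 70; -12 -3 27 0 0 0 70; -12 -3 27 0 0 0 70; -12 -3 27 0 0 0 70; -20 0 20 0 0 0 70; -20 0 20 0 0 0 70; 0 0 0 0 0 0 70"

```text
t: 12.25
ee_pos: [0.5342, -0.0273, 0.2899]
tcp_rot: [0.485, 0.847, 0.152, 0.153]
ft_force: [0.6, 0.5, 0.0]
width: 0.0699
```

move_arm:
  targets: "-30 0 10 0 0 0 70; -30 0 10 0 0 0 70; -30 30 10 0 0 0 70; -30 30 0 0 0 0 70; 0 30 0 0 0 0 70; 0 40 0 0 0 0 70; 0 40 0 0 0 0 70; 0 0 0 0 0 0 70; 0 0 0 0 0 0 70"

```text
t: 13.15
ee_pos: [0.4145, 0.1441, 0.3156]
tcp_rot: [0.484, 0.849, 0.151, 0.15]
ft_force: [0.1, -0.2, 0.4]
width: 0.0701
```

Run:
```python
from tgt import *
e=get('scene'); cv2.imwrite('pics/end_s.png',e['img'][:,:,::-1]); crop(e,200,150,320,260,5,'end_sc.png')
e=get('top'); cv2.imwrite('pics/end_t.png',e['img'][:,:,::-1]); crop(e,165,60,325,235,3.4,'end_tc.png')
s=r.read_state(); print(s['t'],s['ee_pos'],s['ft_force'])
```

```text
13.25 [0.41498044 0.14213078 0.31573753] [0.5695522  0.02308115 0.22941239]
```

View pics/end_sc.png

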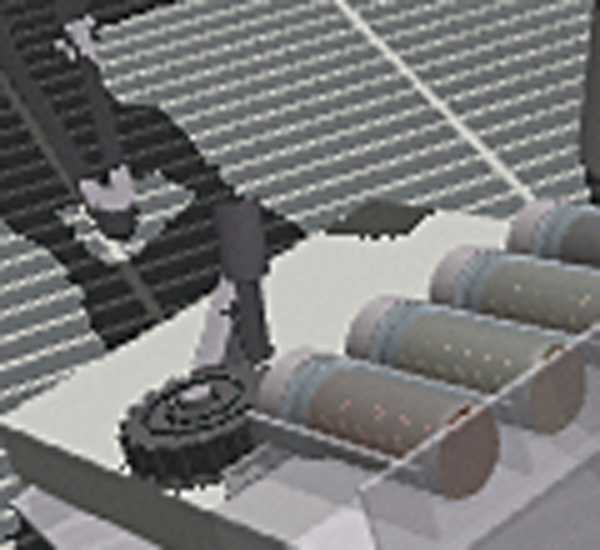

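View pics/end_tc.png

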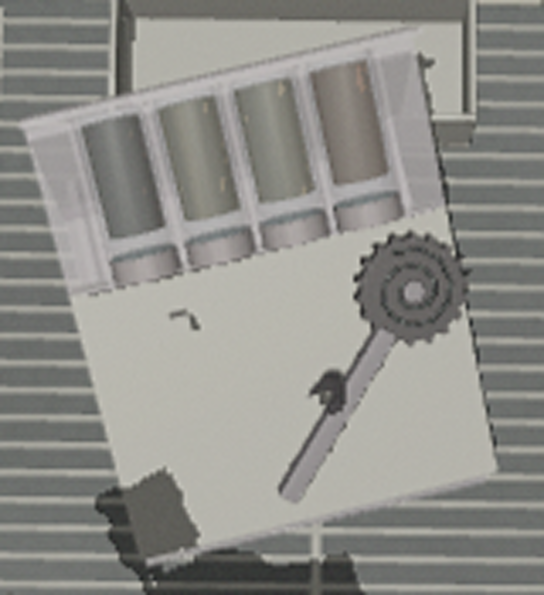

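View pics/end_t.png

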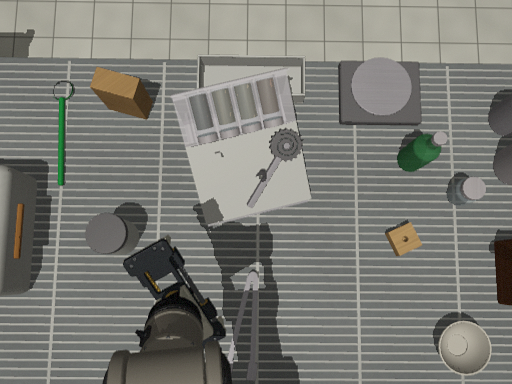

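The bar is held back by the pin (bar tip at top-crop (291,495), pin head near (328,390)), and the bystanders look unmoved. I'll measure bar angle, pin depth and tilt.

Run:
```python
from tgt import *
d=load('top'); f,C,t=cam(d); u,v=c(291,494)
oo=-C.T@t; k=C.T@np.array([(u-d['cx'])/f,(v-d['cy'])/f,1]); A=M.T@(oo-o)*1000; B=M.T@k
p=A+B*(24-A[2])/B[2]; print('bar tip deck',p,'q',np.arctan2(-p[0],p[1]+90), 'r',np.hypot(p[0],p[1]+90))
for n in('scene','top'):
    e=load(n);f,C,t=cam(e);vv,uu=np.mgrid[0:384,0:512];z=e['z_map']
    P=(np.stack([(uu-e['cx'])/f*z,(vv-e['cy'])/f*z,z],-1).reshape(-1,3)-t)@C
    Q=((P-o)@M)*1000
    k=(np.hypot(Q[:,0]+52,Q[:,1]+29)<30)&(Q[:,2]>28)&(Q[:,2]<120)&(z.ravel()>0)
    print(n,k.sum(),'max',np.sort(Q[k][:,2])[-5:].round(1))
    for lo,hi in((28,38),(42,58),(58,78)):
        m=k&(Q[:,2]>lo)&(Q[:,2]<hi); print(lo,m.sum(),Q[m].mean(0).round(1) if m.sum() else '')
# overlay expected pin outline in scene
e=load('scene')
for h in(-27,0,38,40,78): print(h,((proj(e,D(-52,-29,h))-[200,150]+.5)*5-.5).round(0))
```

```text
bar tip deck [-114.02703579   17.44595907   24.        ] q 0.8151044521928315 r 156.67418106359207
scene 179 max [78.5 78.6 78.7 78.8 79.8]
28 23 [-47.8 -22.5  33.1]
42 64 [-43.4 -20.9  50.3]
58 79 [-43.2 -17.6  67.7]
top 43 max [72.6 73.  73.7 73.8 75.5]
28 1 [-48.  -34.6  28.9]
42 17 [-41.1 -21.   49.3]
58 23 [-41.3 -18.4  66.6]
-27 [270. 413.]
0 [253. 363.]
38 [228. 290.]
40 [227. 286.]
78 [202. 212.]
```

move_arm:
  targets: "0 0 0 0 0 0 70; 0 0 0 0 0 0 70; 0 0 0 0 0 0 70; 0 0 0 0 0 0 70; 0 0 0 0 0 0 70; 0 0 0 0 0 0 70; 0 0 0 0 0 0 70; 0 0 0 0 0 0 70; 0 0 0 0 0 0 70; 0 0 0 0 0 0 70"

```text
t: 14.25
ee_pos: [0.4148, 0.143, 0.3161]
tcp_rot: [0.486, 0.848, 0.151, 0.151]
ft_force: [-0.1, -0.7, 0.2]
width: 0.0701
```

Run:
```python
from h import *
a=load('top')['img'].astype(int); b=get('top'); D=abs(b['img'].astype(int)-a)[60:235,165:325]
print('max/mean diff deck',D.max(),D.mean(), (D.max(-1)>40).sum()); crop(b,165,60,325,235,3.4,'fin.png')
```

```text
max/mean diff deck 60 1.1688214285714287 6
```

View pics/fin.png

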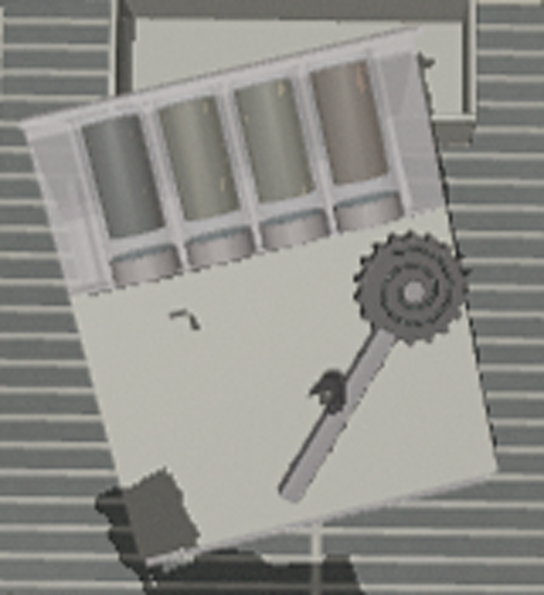

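A second later nothing on the deck has changed: bar tip still at crop (291,495), pin at (328,390). Handing in.

```bash
python3 -c "
from h import *
print(r.sign_off())"
```

```text
the job is handed in; nothing more can be done
None
```

The locking pin is in the deck's hole and keeps the keeper bar swung back. I handed the job in at about 14.3 s, well inside the 43 s limit; no verdict was reported.

I gripped the pin by its head and lifted it out of the holder. I then tilted it to the deck normal and pushed the bar down the slope with its shank. At the hole I pressed it in along the normal, released it and backed the arm away.

Last checks:
- **Bar:** it stands at about 0.815 rad, against the required 0.75. It had not moved in pictures taken about 1 s apart.
- **Depth:** the head top is about 78 mm over the deck, which puts the tip about 27 mm below the surface. The needed depth is 22 mm.
- **Tilt:** the pin leans roughly 0.12 to 0.15 rad under the spring load, inside the 0.3 limit. This is a rough estimate from depth points on the head.
- **Tip position:** I could not see the tip in the hole. Its offset from the hole's axis follows from the 2 mm clearance and was not measured.
- **Surroundings:** the bystanders look unmoved in the final top view, compared by eye. The gripper is clear of everything, with wrist force near zero.

No check failed or disagreed.

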